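Hang the headphones on the drying stand and hold its dial on full

TASK

Hang the black headphones over the rail of the white drying stand, one ear cup on each side of the rail, and let go of them. Then turn the stand's spring-return dial clockwise past its first two detents to the third, which is full blow and nearly the end of its travel, and keep it there: finish while still holding the dial against its spring. Leave everything else on the console as it is.

Things in the scene. Friction and masses are not known exactly. Their poses are not given: they have to be found in the camera images.
- headset_crown (a point): Centre of the crown pad on top of the headphones' arch, same axes as headset. Pad: 28 mm (x) by 40 mm (y) by 20 mm high; this point is 122 mm above the feet, 10 mm below the top and 10 mm above its flat underside. Pinch it from above across the 28 mm (closing along x), fingertips no lower than the underside: the rail comes right under it.
- stand: White fixed drying stand, standing anywhere and turned about the vertical. Origin on the console, in the middle of its foot; x and y level, z up. Foot under the rail: x -80 to 80 mm, y -60 to 190 mm, 25 mm high. Dial housing: x -70 to 70 mm, y -178 to -53 mm, 45 mm high. Dial axis at x 0, y -115 mm.
- bar_mid (a point): Middle of the top of the stand's steel rail, 150 mm above the console; axes as stand. Round bar 14 mm thick, 170 mm long along y, a post with a ball cap (6 mm above the rail's top) at each end. Hung headphones have their x along the rail; the pad's underside rests on it, the cups hang 38 mm above the console.
- dial_grip (a point): Centre of the dial's grip bar, on its vertical axis, 69 mm above the console; turns with the dial. Bar 64 mm long (x; +x is the pointer end with a white line), 16 mm wide (y), 28 mm high (55 to 83 mm above the console), on a 68 mm disc. Marks on the housing round it, clockwise from above: off, then three of growing length.
- dial (a joint): Dial angle in rad: 0 at off, growing clockwise seen from above. Detents at 0.42, 0.84 and 1.26 (the third), hard stop at 1.34. Its spring turns it back to 0 from everywhere when let go; it takes about 0.05 N m at the start and 0.15 N m at the third detent, with a ripple of 0.035 N m from the detents.
- headset: Rigid black and grey headphones, 0.15 to 0.25 kg, standing upright on their two ear cups; origin between the feet of the cups, z up. 132 mm tall, 154 mm wide over the cups (y), 46 mm deep (x); gap between the cups 88 mm, cups 58 mm high, open arch above. Symmetric front to back and left to right.
- bowl: Speckled grey ceramic bowl, 110 mm across, 45 mm high, on the console; origin at its underside. Leave alone.
- case: Dark spectacle case, 65 x 150 x 45 mm, long side along its y; origin at its underside. Leave alone.
- spray: White bottle with grey cap, 48 mm across, 120 mm high; origin at its underside. Leave alone.
- brush: Red brush, 180 mm long, in the lower tray of the clear acrylic tiers on the left of the console. Leave alone.
- tag_ring: Steel tag ring, 52 mm across, 5 mm thick, lying on the console beyond the stand. Leave alone.
- ball_center (a point): Centre of a green ball, 60 mm across, in the upper acrylic tray. Leave alone.
Mind the look-alikes: they are no part of the job. Leave any purple or yellow look-alike of the headset alone.

How it is judged:
By the outcome, as a careful person would: the job done as asked, in the order asked, and still so for the second after the job is handed in, while the arm keeps its last pose, push and grip.
It also fails if it takes over 48 s, if anything falls off the work surface, if the arm or the gripper's body presses on something with over 40 N, if the wrist force passes 120 N, or if a joint passes its speed limit or range.

ROBOT

A 6-joint arm with a two-finger parallel gripper is mounted at the origin on the work surface. World frame = base frame: x ahead of the robot, y to its left, z up, the work surface at z = 0. Lengths are in m, angles in rad, forces in N, time in s.
With the tool pointing down it reaches from about 0.375 to 0.9 m from the base axis. Payload 3.1 kg.
Tool frame: the origin (TCP) lies at the very end of the fingers, on their centre line; the grasp point (between the pads) lies robot.grasp_offset behind it (robot.grasp_offset is the distance from the TCP to the grasp point, in m); z points along the fingers, y is the direction in which the jaws open and shut (so a half turn about z gives the same grasp; the last joint's range is limited). The gripper opens to 87 mm and grips with 3 to 60 N. Pads are 19 mm wide; open, the fingers measure 117 mm over their backs; the gripper's body (75 mm by 190 mm) begins 51 mm behind the grasp point.
Start: joints at [1.022, 0.527, 1.433, -0, 1.181, -0.178], TCP at [0.226, 0.583, 0.223] pointing down, gripper open.
Joint ranges: [-3.08, 3.08], [-0.75, 2.2], [0.22, 2.44], [-1.43, 4.57], [0, 2.65], [-2.85, 2.85]. Speed limits (rad/s): [2.79, 2.79, 3.14, 3.14, 3.14, 3.14].

INTERFACE

Orientations are given as a unit quaternion [x, y, z, w].
In Python, from rig import robot gives the robot as it stands.
- The arm moves only by the tool drive_tool, never from a script. Its argument "targets" is one flat list of numbers, 6 for each row, row after row: the shift along the tool's x, y, z in cm, then the turn, a rotation vector about the tool's x, y, z in degrees. A call has 1 to 12 rows; each row is the pose to reach, as a shift and turn from the pose commanded when the call began, along the tool's axes at that moment; what a row does not reach only later rows make up. A row lasts 1/12 s, in which the tool goes at most 41.7 mm and 7.16 degrees, less where a joint would pass 70% of its speed; a pose out of reach is approached as far as the arm can. A call with a gripper value outside its range is refused whole. "grip" is the gripper command: -1 is fully open, 1 is shut, values between are in proportion, set as the call begins (left out, the last holds). The fingers move at their own pace and stop on an object; "squeeze" is the grip in N (left out, the last holds). Time passes only in rows, so rows that repeat a pose let the fingers close. It gives the time, the measured TCP pose, the force and the opening at its end, in the units of the state.
- robot.get_obs(): the state, without advancing time (a new reading comes with each control period).
- robot.camera(name): name is "side" or "top" or "wrist"; returns (picture, depth): 400x640x3 uint8, red, green, blue; 400x640 float32, m along the optical axis (not along the pixel's ray), 0 where there is no reading.
- robot.calibration(name): a dict with "mtx" (3x3 intrinsics, pixels), "R" (3x3) and "t" (3): a world point X has camera coordinates R X + t; the wrist camera has in their place "hand_eye" (4x4, takes a point from camera to tool coordinates, whose origin is the TCP and whose axes are the flange's). Camera axes: x right, y down, z forward; pixel columns grow to the right and rows downward; lengths in m; the calibration is good to about 2 mm. A picture is of the moment at which its call begins: read the wrist's pose just before it. calibration takes no time and is no camera call.
- robot.hand_in(): hands the job in, once; it reports no verdict.
The state is a dict: "time": time; "q": joint angles; "joint_velocities": joint speeds; "joint_torque": joint torques, N m; "position": TCP position; "tool_rot": TCP orientation; "ft_force": force on the tool from outside, world axes, zero at the start; "moment": the same for the moment, N m; "grip_width": finger opening in m.
Only numpy, scipy, OpenCV 4.12 (cv2) and the standard library are available. Lean on these libraries where they do the work, as an engineer would, in place of code of your own. Each camera call takes 0.05 s, during which the arm holds its last target.

## Working session

There is one attempt and no reset: what is moved stays moved. The work goes in short steps, Python scripts to look and compute and a tool call to move; the robot and the scene stay as the last step left them, time stands still between calls to the robot, and variables do not carry over. Pictures are saved under pics/ and viewed, and the job is handed in when it is done.

Besides the shell and the picture viewer there is one more tool, called after "Request:" as name(argument=value, ...), one argument or row to a line, values as JSON. drive_tool: Moves the arm, as the interface text tells. Its arguments: {"type":"object","properties":{"targets":{"type":"array","items":{"type":"number"}},"grip":{"type":"number"},"squeeze":{"type":"number"}},"required":["targets"]}

```bash
ls; mkdir -p pics
cat > h.py <<'E'
import numpy as np,cv2
from rig import robot
from scipy.spatial.transform import Rotation as Ro
def snap(name,tag):
    o=robot.get_obs(); im,d=robot.camera(name)
    cv2.imwrite(f'pics/{tag}.png',im[:,:,::-1]); np.savez(f'pics/{tag}.npz',im=im,d=d,p=o['position'],r=o['tool_rot'])
    return o,im,d
def cam(name,p=None,r=None):
    c=robot.calibration(name);K=np.array(c['mtx'])
    if 'R' in c: R=np.array(c['R']);t=np.array(c['t']).ravel();return K,R.T,-R.T@t
    H=np.array(c['hand_eye']);T=np.eye(4);T[:3,:3]=Ro.from_quat(r).as_matrix();T[:3,3]=p
    M=T@H;return K,M[:3,:3],M[:3,3]
def ray(C,u,v):
    K,R,o=C;return o,R@np.linalg.solve(K,np.array([u,v,1.]))
def onz(C,u,v,z):
    o,d=ray(C,u,v);return o+d*(z-o[2])/d[2]
def proj(C,X):
    K,R,o=C;c=K@(R.T@(np.asarray(X)-o));return c[:2]/c[2]
def cloud(C,d):
    K,R,o=C;v,u=np.indices(d.shape);P=np.stack([u,v,np.ones_like(u)],-1)@np.linalg.inv(K).T*d[...,None]
    return P@R.T+o
E
python3 - <<'E'
from h import *
print(robot.get_obs(),robot.grasp_offset)
for n in('top','side','wrist'):
    o,im,d=snap(n,n+'0');c=robot.calibration(n);print(n,c,(d>0).mean())
E
```

```text
pics
{'time': 0.0, 'q': array([ 1.02150940e+00,  5.28472939e-01,  1.43391391e+00,  2.13846948e-05,
        1.18140449e+00, -1.78499152e-01]), 'joint_velocities': array([-1.18382862e-03,  6.06973730e-04,  2.10085307e-04,  2.09547050e-03,
       -8.42209886e-04, -3.20905807e-05]), 'joint_torque': array([-1.70277446e-03, -4.40051150e+01, -1.76585644e+01,  6.30428153e-02,
        5.82443119e-02, -1.72491709e-04]), 'position': array([0.22604131, 0.58189642, 0.22156379]), 'tool_rot': array([ 1.84337574e-01,  9.82862376e-01, -1.02383767e-03, -4.00512932e-04]), 'ft_force': array([-0.09549914,  0.03506145, -0.49290801]), 'moment': array([-0.0566905 , -0.01261739, -0.04393494]), 'grip_width': 0.08727220511327155} 0.0187
top {'mtx': array([[514.65149722,   0.        , 327.61781686],
       [  0.        , 514.65149722, 196.46816547],
       [  0.        ,   0.        ,   1.        ]]), 'R': array([[-0.00226401, -0.9999948 , -0.00229445],
       [-0.98665459,  0.00260736, -0.16280639],
       [ 0.16281152,  0.00189523, -0.98665537]]), 't': array([0.05169165, 0.55282674, 1.74325034])} 0.9959882812
[... 223 characters left out ...]
       [-0.08584398, -0.76601496, -0.63706506],
       [ 0.08448931,  0.63152503, -0.77073841]]), 't': array([-0.54680942,  0.14114222,  1.16595264])} 0.9958828125
wrist {'mtx': array([[285.88260497,   0.        , 320.19769384],
       [  0.        , 285.88260497, 195.4022299 ],
       [  0.        ,   0.        ,   1.        ]]), 'hand_eye': array([[-2.72633730e-04, -9.59774971e-01, -2.80770245e-01,
         7.63852761e-02],
       [ 9.99999700e-01, -4.65201866e-04,  6.19208991e-04,
         6.55605222e-04],
       [-7.24916133e-04, -2.80769992e-01,  9.59774810e-01,
        -1.61467506e-01],
       [ 0.00000000e+00,  0.00000000e+00,  0.00000000e+00,
         1.00000000e+00]])} 0.99613671875
```

View pics/top0.png

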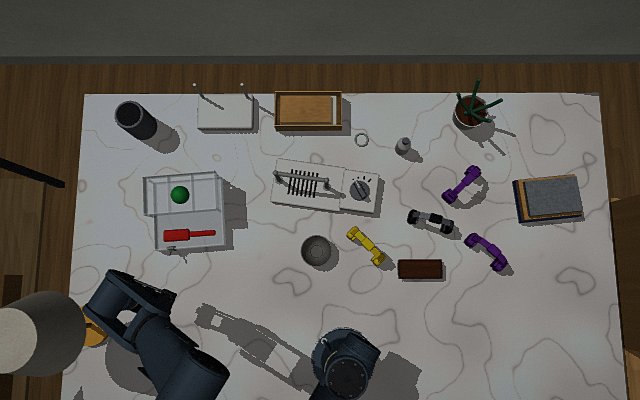

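View pics/side0.png

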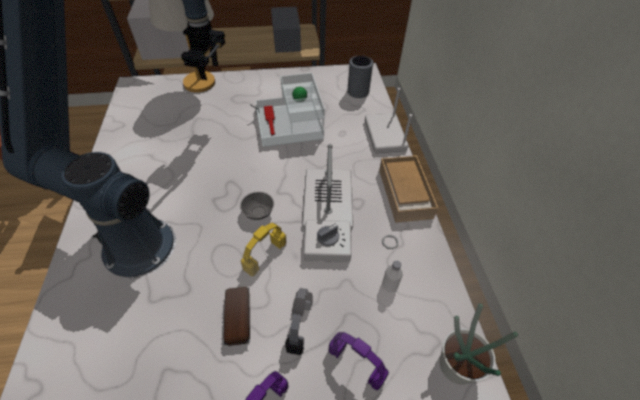

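View pics/wrist0.png

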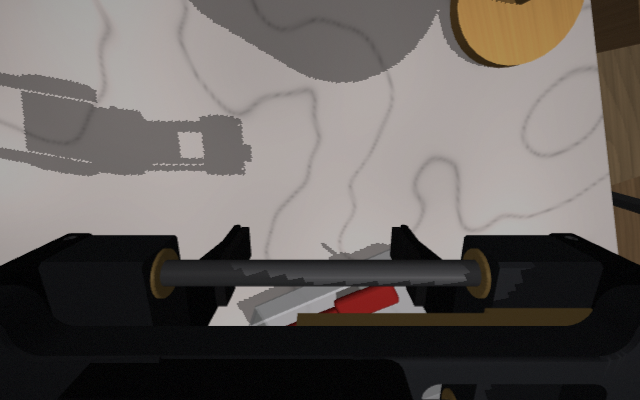

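The top view shows the black headset near (430,221), the rail from (276,175) to (343,191) and the dial at (360,190). The side view shows the headset at about (299,318), the rail near (328,185) and the dial at (328,233). Next I'll zoom in and measure.

Run:
```python
from h import *
T=np.load('pics/top0.npz');S=np.load('pics/side0.npz')
a=T['im'][130:270,255:465,::-1];b=S['im'][140:360,220:420,::-1]
cv2.imwrite('pics/top0z.png',cv2.resize(a,None,fx=3.8,fy=3.8,interpolation=2))
cv2.imwrite('pics/side0z.png',cv2.resize(b,None,fx=2.7,fy=2.7,interpolation=2))
for n,D in(('top',T),('side',S)):
    C=cam(n);P=cloud(C,D['d']);
    for (u,v) in ([(430,221),(420,217),(440,225),(302,182),(360,190),(400,300)] if n=='top' else [(299,318),(328,185),(330,235),(303,297),(295,340)]):
        print(n,u,v,P[v,u].round(3),D['im'][v,u])
```

```text
top 430 221 [ 0.457 -0.286  0.127] [2 2 3]
top 420 217 [ 0.472 -0.256  0.115] [ 98 102 108]
top 440 225 [ 0.457 -0.346  0.001] [172 171 167]
top 302 182 [0.608 0.141 0.026] [29 28 28]
top 360 190 [ 0.569 -0.06   0.083] [67 69 72]
top 400 300 [ 0.198 -0.199 -0.004] [140 138 134]
side 299 318 [ 0.466 -0.333  0.121] [94 92 94]
side 328 185 [0.588 0.052 0.15 ] [91 91 89]
side 330 235 [ 0.581 -0.062  0.054] [53 51 54]
side 303 297 [ 0.481 -0.282  0.123] [100  99 100]
side 295 340 [ 0.452 -0.371  0.086] [60 59 62]
```

Run:
```python
from h import *
# heights above table and clusters
for n in('top','side'):
    D=np.load(f'pics/{n}0.npz');P=cloud(cam(n),D['d']);x,y,z=P[...,0],P[...,1],P[...,2]
    im=D['im'].astype(int);lum=im.max(-1);sat=lum-im.min(-1)
    # headset region
    C=cam(n);
    m=(x>.5)&(x<.8)&(abs(z)<.2)&(y>-.42)&(y<-.1)&(z>.02)
    print(n,m.sum())
    if m.sum():
        mm=m&(sat<25)&(z>.112)
        print('crown',mm.sum(),P[mm].mean(0) if mm.any() else None)
    # whole-table flatness
    t=(x>.4)&(x<.5)&(y<0)&(y>-.3);print('table z',np.median(z[t]))
    m=(x>.6)&(x<1.0)&(y>-.2)&(y<.3)&(z>.13)&(z<.17)
    print('rail',m.sum(),P[m].mean(0),P[m].min(0),P[m].max(0))
```

```text
top 726
crown 40 [ 0.72212037 -0.22793942  0.12033381]
table z 0.001865084781220605
rail 154 [0.60847639 0.17107849 0.14987721] [0.60022028 0.0784147  0.14059302] [0.62386328 0.22981201 0.16571155]
side 1439
crown 90 [ 0.68747115 -0.27693114  0.12047394]
table z 4.3824663797598085e-05
rail 121 [0.60949692 0.16466523 0.14867112] [0.60004443 0.05129873 0.14207057] [0.62526105 0.22650108 0.15642493]
```

View pics/top0z.png

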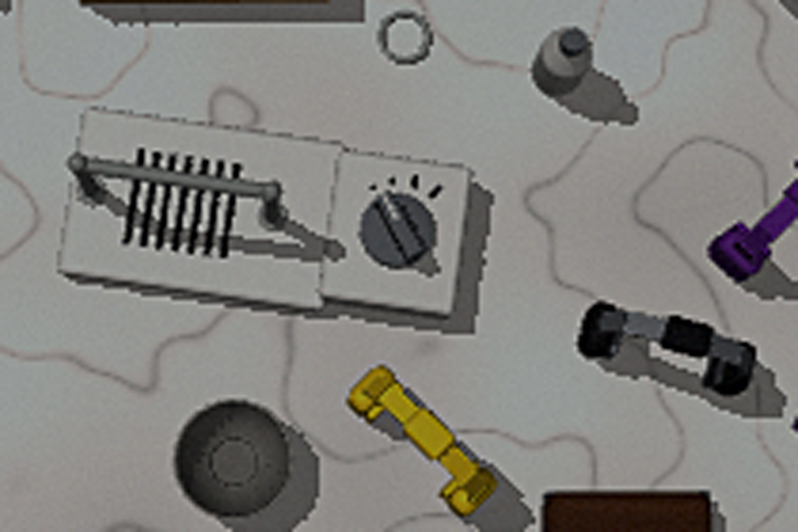

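View pics/side0z.png

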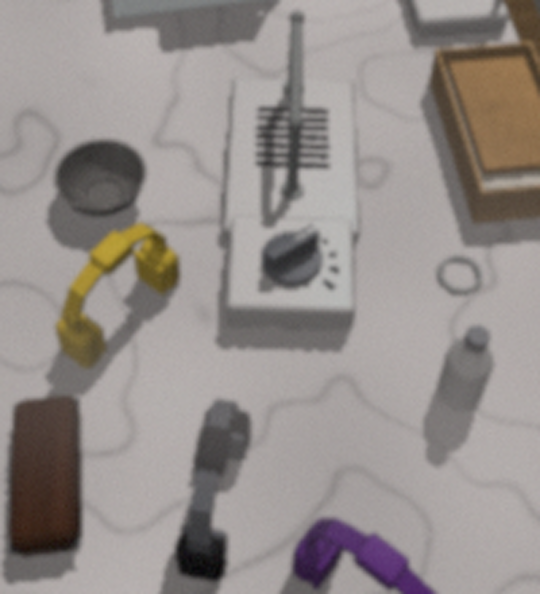

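The zoom shows the black headset's crown pad at about full-frame (436,219), the rail slightly tilted, and the dial at (360,190) with its pointer up and left at the first (off) mark.

Run:
```python
from h import *
for n in('top','side'):
    D=np.load(f'pics/{n}0.npz');C=cam(n);P=cloud(C,D['d']);x,y,z=P[...,0],P[...,1],P[...,2]
    im=D['im'].astype(int);sat=im.max(-1)-im.min(-1)
    m=(x>.40)&(x<.53)&(y>-.43)&(y<-.2)&(z>.02)&(z<.15)&(sat<20)
    for lo,hi in((.02,.06),(.06,.1),(.1,.124),(.124,.15)):
        k=m&(z>lo)&(z<hi)
        if k.any():
            print(n,lo,k.sum(),P[k].mean(0).round(4),P[k].min(0).round(3),P[k].max(0).round(3))
    k=m&(z>.126)
    r=cv2.minAreaRect((P[m][:,:2]*1000).astype(np.float32));print('rect all',r)
    r=cv2.minAreaRect((P[k][:,:2]*1000).astype(np.float32));print('rect pad',r,np.median(z[k]))
    # rail
    m=(x>.55)&(x<.65)&(y>.0)&(y<.28)&(z>.142)&(z<.165)
    r=cv2.minAreaRect((P[m][:,:2]*1000).astype(np.float32));print('rail',r)
    q=P[m];q=q[(q[:,1]>.08)&(q[:,1]<.21)];print('rail fit',np.polyfit(q[:,1],q[:,0],1),np.median(q[:,2]))
    # dial housing top
    m=(x>.45)&(x<.7)&(y>-.2)&(y<.05)&(z>.038)&(z<.052)
    r=cv2.minAreaRect((P[m][:,:2]*1000).astype(np.float32));print('housing',r,m.sum())
    m=(x>.45)&(x<.7)&(y>-.2)&(y<.05)&(z>.075)&(z<.092)
    r=cv2.minAreaRect((P[m][:,:2]*1000).astype(np.float32));print('gripbar',r,m.sum(),P[m].mean(0))
    m=(x>.45)&(x<.75)&(y>-.05)&(y<.3)&(z>.02)&(z<.032)
    r=cv2.minAreaRect((P[m][:,:2]*1000).astype(np.float32));print('foot',r)
```

```text
top 0.02 157 [ 0.4588 -0.2934  0.0475] [ 0.425 -0.38   0.022] [ 0.508 -0.226  0.06 ]
top 0.06 65 [ 0.4686 -0.2885  0.0792] [ 0.43  -0.377  0.06 ] [ 0.503 -0.234  0.1  ]
top 0.1 122 [ 0.4672 -0.2987  0.1149] [ 0.442 -0.361  0.1  ] [ 0.49  -0.242  0.124]
top 0.124 133 [ 0.4659 -0.302   0.1314] [ 0.449 -0.333  0.124] [ 0.484 -0.267  0.145]
rect all ((465.6813049316406, -303.3724060058594), (154.3069610595703, 45.7061882019043), 72.98048400878906)
rect pad ((467.25799560546875, -298.8921813964844), (65.27899932861328, 28.312610626220703), 73.85877227783203) 0.13167183048063769
rail ((602.7783203125, 139.43905639648438), (184.12669372558594, 17.069948196411133), 81.35990905761719)
rail fit [0.13705527 0.58401864] 0.1493898638389275
housing ((577.0986938476562, -35.557708740234375), (170.58787536621094, 140.42918395996094), 80.67976379394531) 1023
gripbar ((588.238037109375, -21.60003662109375), (132.13809204101562, 49.001251220703125), 68.78284454345703) 86 [ 0.57373649 -0.05634312  0.08367705]
foot ((596.7099609375, 97.5830078125), (295.03057861328125, 160.3058624267578), 81.413986206054
[... 416 characters left out ...]
75, 50.34526062011719), 71.08126068115234)
rect pad ((467.6570129394531, -303.6390380859375), (42.46808624267578, 27.70611572265625), 74.25373077392578) 0.1309314596280154
rail ((604.9986572265625, 136.50518798828125), (180.62464904785156, 14.98261833190918), 81.63695526123047)
rail fit [0.13927089 0.58579081] 0.1482427876255913
housing ((575.6077880859375, -58.02156066894531), (180.36207580566406, 182.04037475585938), 36.744728088378906) 1271
gripbar ((590.7930908203125, -19.960472106933594), (134.2245330810547, 49.409263610839844), 69.86868286132812) 122 [ 0.57594279 -0.05529149  0.08118285]
foot ((576.5007934570312, 93.6701431274414), (309.9470520019531, 204.9714813232422), 80.6591796875)
```

```bash
cat >> h.py <<'E'
def goto(x,y,z,yaw):
    "shift(cm)/turn(deg) in tool axes from the present measured pose to x,y,z with tool y at yaw deg, tool down"
    o=robot.get_obs();R=Ro.from_quat(o['tool_rot']);a=np.radians(yaw)
    Y=np.array([np.cos(a),np.sin(a),0]);Z=np.array([0,0,-1.]);X=np.cross(Y,Z)
    Rt=Ro.from_matrix(np.stack([X,Y,Z],1))
    s=R.inv().apply(np.array([x,y,z])-o['position'])*100;r=(R.inv()*Rt).as_rotvec()*180/np.pi
    ty=R.as_matrix()[:,1]
    print('t',round(o['time'],2),'pos',o['position'].round(4),'yaw',np.degrees(np.arctan2(ty[1],ty[0])).round(2),'F',o['ft_force'].round(1),'q',o['q'].round(2),'w',round(o['grip_width'],4))
    print('SHIFT',s.round(2),'TURN',r.round(2))
E
python3 -c "
from h import *
goto(.5,.2,.28,20)
goto(.466,-.303,.24,-16.7)"
```

```text
t 0.15 pos [0.2262 0.582  0.2218] yaw 68.76 F [-0.6  0.4  0.5] q [ 1.02  0.53  1.43 -0.    1.18 -0.18] w 0.0871
SHIFT [-39.36 -25.7   -5.79] TURN [-1.000e-01  2.000e-02  4.876e+01]
t 0.15 pos [0.2262 0.582  0.2218] yaw 68.76 F [-0.6  0.4  0.5] q [ 1.02  0.53  1.43 -0.    1.18 -0.18] w 0.0871
SHIFT [-54.42 -73.8   -1.71] TURN [-9.000e-02  6.000e-02  8.546e+01]
```

Request:
drive_tool(
  targets=[-4,-3,-5.8,0,0,5,-39.4,-25.7,-5.8,0,0,48.8,-39.4,-25.7,-5.8,0,0,48.8,-39.4,-25.7,-5.8,0,0,48.8,-39.4,-25.7,-5.8,0,0,48.8,-39.4,-25.7,-5.8,0,0,48.8,-39.4,-25.7,-5.8,0,0,48.8,-39.4,-25.7,-5.8,0,0,48.8,-39.4,-25.7,-5.8,0,0,48.8,-39.4,-25.7,-5.8,0,0,48.8,-39.4,-25.7,-5.8,0,0,48.8,-39.4,-25.7,-5.8,0,0,48.8],
  grip=-1,
)

```text
time: 1.15
position: [0.5026, 0.197, 0.2807]
tool_rot: [0.575, 0.818, -0.0, 0.001]
ft_force: [1.0, 0.5, 0.3]
grip_width: 0.0869
```

```bash
python3 -c "
from h import *
goto(.466,-.303,.24,-16.7)"
```

```text
t 1.15 pos [0.5026 0.197  0.2807] yaw 19.83 F [1.  0.5 0.3] q [ 0.17  0.35  1.57 -0.    1.22 -0.18] w 0.0869
SHIFT [-45.79 -20.41   4.11] TURN [ 0.07  0.06 36.53]
```

Request:
drive_tool(
  targets=[-45.8,-20.4,4.1,0,0,36.5,-45.8,-20.4,4.1,0,0,36.5,-45.8,-20.4,4.1,0,0,36.5,-45.8,-20.4,4.1,0,0,36.5,-45.8,-20.4,4.1,0,0,36.5,-45.8,-20.4,4.1,0,0,36.5,-45.8,-20.4,4.1,0,0,36.5,-45.8,-20.4,4.1,0,0,36.5,-45.8,-20.4,4.1,0,0,36.5,-45.8,-20.4,4.1,0,0,36.5,-45.8,-20.4,4.1,0,0,36.5,-45.8,-20.4,4.1,0,0,36.5],
)

```text
time: 2.15
position: [0.4645, -0.2988, 0.2394]
tool_rot: [0.802, 0.598, 0.0, -0.0]
ft_force: [1.7, 0.5, 1.0]
grip_width: 0.0874
```

Run:
```python
from h import *
goto(.466,-.303,.24,-16.7)
o,im,d=snap('wrist','wrist1')
```

```text
t 2.15 pos [ 0.4645 -0.2988  0.2394] yaw -16.57 F [1.7 0.5 1. ] q [-0.77  0.41  1.6   0.    1.14 -0.48] w 0.0874
SHIFT [-0.36  0.26 -0.06] TURN [-0.02 -0.02  0.13]
```

View pics/wrist1.png

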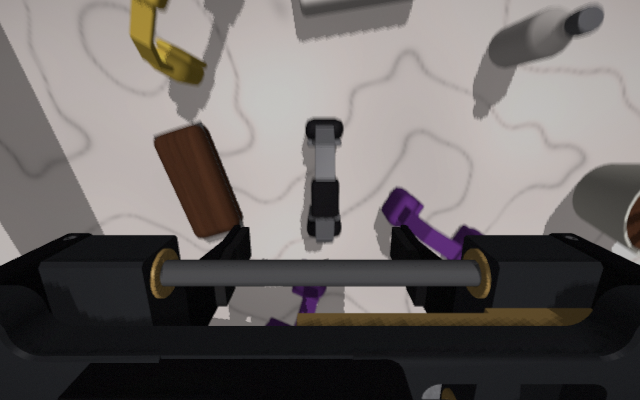

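The wrist view shows the headset in line with the jaws, its black pad spanning columns 311–340 and rows 178–215.

Run:
```python
from h import *
D=np.load('pics/wrist1.npz');C=cam('wrist',D['p'],D['r']);P=cloud(C,D['d']);z=P[...,2]
k=(z>.125)&(z<.14)&(abs(P[...,0]-.466)<.06)&(abs(P[...,1]+.303)<.06)
v,u=np.nonzero(k);print(u.min(),u.max(),v.min(),v.max(),np.median(z[k]))
print(cv2.minAreaRect((P[k][:,:2]*1000).astype(np.float32)))
k=(z>.03)&(z<.14)&(abs(P[...,0]-.466)<.06)&(abs(P[...,1]+.303)<.09)
print(cv2.minAreaRect((P[k][:,:2]*1000).astype(np.float32)))
I=D['im'][:235,280:370].max(-1); dark=(I<30);dark[:165]=0
vv,uu=np.nonzero(dark);print(np.median(uu)+280,uu.min()+280,uu.max()+280,vv.min(),vv.max())
for u_ in(311.5,340):print(onz(C,u_,195,.132))
```

```text
311 338 173 218 0.13092415356447196
((468.1408386230469, -303.22540283203125), (46.896549224853516, 27.40047836303711), 74.546142578125)
((468.9742736816406, -302.5596923828125), (150.9855194091797, 45.69277572631836), 73.48131561279297)
324.0 308 339 180 234
[ 0.45693097 -0.29683982  0.132     ]
[ 0.483675   -0.30481253  0.132     ]
```

Run:
```python
from h import *
goto(.4672,-.3033,.1145,-16.3)
```

```text
t 2.2 pos [ 0.4649 -0.308   0.2391] yaw -16.8 F [ 2.1 -5.   1.1] q [-0.78  0.41  1.59 -0.01  1.13 -0.49] w 0.0872
SHIFT [ 0.61  0.04 12.46] TURN [ 0.21  0.45 -0.5 ]
```

Request:
drive_tool(
  targets=[0,0,6,0,0,0,0,0,6,0,0,0,0,0,6,0,0,0,0,0,6,0,0,0],
)

```text
time: 2.53
position: [0.4647, -0.2962, 0.1789]
tool_rot: [0.802, 0.598, -0.0, -0.001]
ft_force: [-0.6, -0.5, 1.2]
grip_width: 0.0871
```

Run:
```python
from h import *
goto(.4672,-.3033,.1145,-16.3)
```

```text
t 2.53 pos [ 0.4647 -0.2962  0.1789] yaw -16.55 F [-0.6 -0.5  1.2] q [-0.77  0.49  1.66  0.    1.   -0.48] w 0.0871
SHIFT [-0.62  0.46  6.44] TURN [-0.15 -0.08 -0.25]
```

Request:
drive_tool(
  targets=[-0.4,0.4,0.5,0,0,0,-0.4,0.4,0.5,0,0,0,-0.4,0.4,0.5,0,0,0,-0.4,0.4,0.5,0,0,0,-0.4,0.4,0.5,0,0,0,-0.4,0.4,0.5,0,0,0],
)

```text
time: 3.03
position: [0.4682, -0.3019, 0.1754]
tool_rot: [0.801, 0.598, 0.0, 0.001]
ft_force: [-0.2, -0.3, -0.1]
grip_width: 0.0868
```

Run:
```python
from h import *
goto(.4672,-.3033,.1145,-16.3)
```

```text
t 3.03 pos [ 0.4682 -0.3019  0.1754] yaw -16.53 F [-0.2 -0.3 -0.1] q [-0.77  0.5   1.65 -0.    0.99 -0.48] w 0.0868
SHIFT [-0.16 -0.06  6.09] TURN [ 0.05  0.03 -0.23]
```

Request:
drive_tool(
  targets=[-0.1,-0.1,1.5,0,0,-0.2,-0.1,-0.1,3,0,0,-0.2,-0.1,-0.1,4.5,0,0,-0.2,-0.1,-0.1,5.5,0,0,-0.2,-0.1,-0.1,6,0,0,-0.2,-0.1,-0.1,6.1,0,0,-0.2,-0.1,-0.1,6.1,0,0,-0.2,-0.1,-0.1,6.1,0,0,-0.2],
)

```text
time: 3.7
position: [0.4672, -0.3029, 0.1144]
tool_rot: [0.8, 0.599, 0.0, 0.001]
ft_force: [-0.0, -0.6, -0.4]
grip_width: 0.0869
```

Run:
```python
from h import *
goto(.4672,-.3033,.1145,-16.3)
```

```text
t 3.7 pos [ 0.4672 -0.3029  0.1144] yaw -16.34 F [-0.  -0.6 -0.4] q [-0.78  0.59  1.7  -0.    0.85 -0.49] w 0.0869
SHIFT [-0.04  0.01 -0.01] TURN [ 0.07  0.04 -0.04]
```

Now close on the pad.

Request:
drive_tool(
  targets=[0,0,0,0,0,0,0,0,0,0,0,0,0,0,0,0,0,0,0,0,0,0,0,0,0,0,0,0,0,0,0,0,0,0,0,0,0,0,0,0,0,0,0,0,0,0,0,0,0,0,0,0,0,0,0,0,0,0,0,0],
  grip=1,
  squeeze=25,
)

```text
time: 4.53
position: [0.4668, -0.3025, 0.1138]
tool_rot: [0.8, 0.599, 0.0, 0.0]
ft_force: [1.0, 0.9, 0.7]
grip_width: 0.0283
```

Request:
drive_tool(
  targets=[0,0,-1,0,0,0,0,0,-3,0,0,0,0,0,-6,0,0,0,0,0,-9,0,0,0,0,0,-12,0,0,0,0,0,-14,0,0,0,0,0,-15,0,0,0,0,0,-15,0,0,0,0,0,-15,0,0,0],
)

```text
time: 5.28
position: [0.4664, -0.3021, 0.2636]
tool_rot: [0.8, 0.599, -0.0, -0.0]
ft_force: [0.1, 0.3, -1.8]
grip_width: 0.0277
```

Run:
```python
from h import *
goto(.603,.138,.27,-98.2)
snap('side','side2')
```

```text
t 5.28 pos [ 0.4664 -0.3021  0.2636] yaw -16.35 F [ 0.1  0.3 -1.8] q [-0.78  0.39  1.56  0.    1.2  -0.49] w 0.0277
SHIFT [46.08  0.72 -0.63] TURN [-3.000e-02  1.000e-02  8.185e+01]
```

View pics/side2.png

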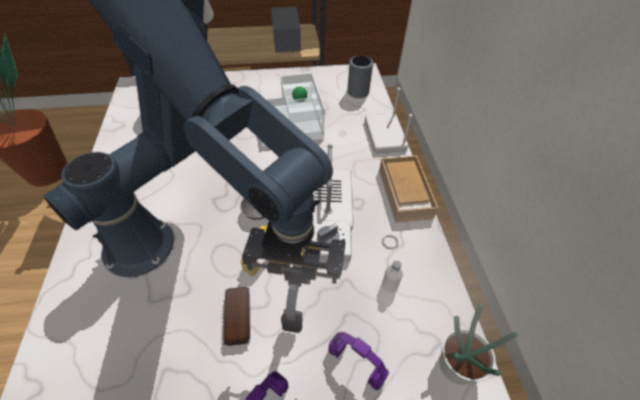

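Request:
drive_tool(
  targets=[1,0,-2,0,0,2,4,0,-4,0,0,7,7,0,-5,0,0,12,10,0,-5,0,0,18,13,0,-5,0,0,24,16,0,-5,0,0,30,19,0.2,-5,0,0,36,22,0.3,-5,0,0,42,25,0.4,-5,0,0,47,28,0.5,-5,0,0,52,31,0.5,-5,0,0,57,34,0.6,-5,0,0,62],
)

```text
time: 6.33
position: [0.5671, 0.0237, 0.3112]
tool_rot: [0.995, 0.099, -0.003, -0.001]
ft_force: [0.9, -0.7, -2.6]
grip_width: 0.0277
```

Run:
```python
from h import *
goto(.604,.138,.315,-98.2)
```

```text
t 6.33 pos [0.5671 0.0237 0.3112] yaw -78.6 F [ 0.9 -0.7 -2.6] q [-0.16  0.36  1.46 -0.    1.33  1.22] w 0.0277
SHIFT [  5.87 -10.47  -0.4 ] TURN [-0.05  0.31 19.6 ]
```

Request:
drive_tool(
  targets=[1.5,-2.7,-0.3,0,0,5,3,-5.5,-0.3,0,0,10,4.5,-8,-0.3,0,0,15,5.5,-9.7,-0.3,0,0,18.5,5.8,-10.3,-0.3,0,0,19.5,5.8,-10.3,-0.3,0,0,19.6,5.8,-10.3,-0.3,0,0,19.6,5.8,-10.3,-0.3,0,0,19.6,5.8,-10.3,-0.3,0,0,19.6,5.8,-10.3,-0.3,0,0,19.6,5.8,-10.3,-0.3,0,0,19.6,5.8,-10.3,-0.3,0,0,19.6],
)

```text
time: 7.33
position: [0.6042, 0.134, 0.317]
tool_rot: [0.998, -0.07, 0.0, -0.0]
ft_force: [-0.0, -0.1, -1.7]
grip_width: 0.0278
```

Run:
```python
from h import *
goto(.604,.138,.155,-98.2)
for n in('side','wrist','top'):snap(n,n+'3')
D=np.load('pics/wrist3.npz');C=cam('wrist',D['p'],D['r']);P=cloud(C,D['d']);z=P[...,2]
m=(abs(P[...,0]-.6)<.06)&(P[...,1]>0)&(P[...,1]<.28)&(z>.14)&(z<.165)
print(m.sum());q=P[m];print(q.min(0),q.max(0),q.mean(0));print(cv2.minAreaRect((q[:,:2]*1000).astype(np.float32)))
```

```text
t 7.33 pos [0.6042 0.134  0.317 ] yaw -97.99 F [-0.  -0.1 -1.7] q [ 0.04  0.43  1.33 -0.    1.38  1.75] w 0.0278
SHIFT [-0.08 -0.39 16.2 ] TURN [-0.   -0.01  0.21]
1477
[0.58541422 0.04717598 0.14170752] [0.62710091 0.23205132 0.15649272] [0.60707018 0.14146081 0.14863164]
((605.97802734375, 139.6804656982422), (186.7935333251953, 17.15797996520996), 81.51437377929688)
```

View pics/wrist3.png

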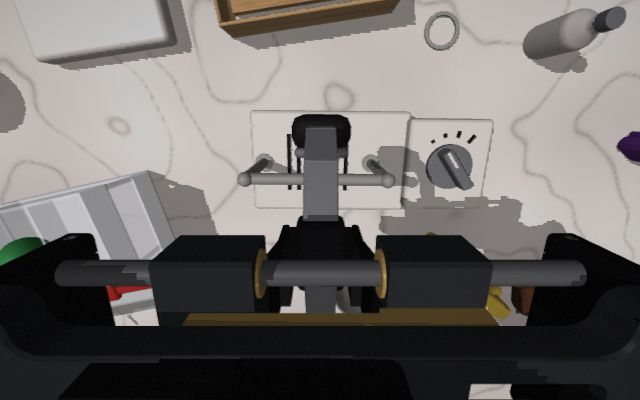

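View pics/side3.png

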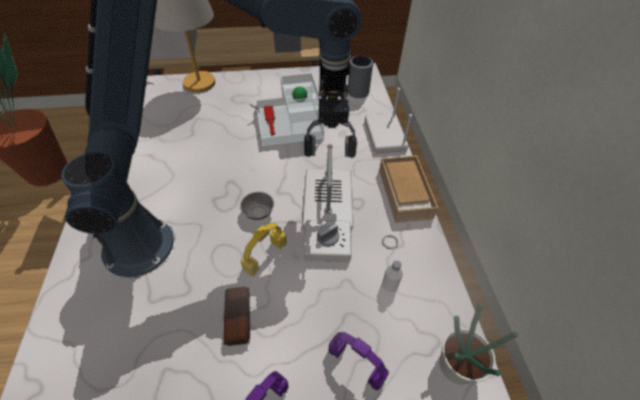

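The wrist view shows the rail from (243,180) to (388,181) passing under the middle of the arch, with both cups straddling it. Now I lower the headset.

Request:
drive_tool(
  targets=[0,-0.2,2,0,0,0.3,-0.1,-0.5,4.5,0,0,0.4,-0.1,-0.5,7,0,0,0.4,-0.1,-0.5,9.5,0,0,0.4,-0.1,-0.5,12,0,0,0.4,-0.1,-0.5,14,0,0,0.4,-0.1,-0.5,15,0,0,0.4,-0.1,-0.5,15.6,0,0,0.4,-0.1,-0.5,15.8,0,0,0.4,-0.1,-0.5,15.9,0,0,0.4,-0.1,-0.5,15.9,0,0,0.4,-0.1,-0.5,15.9,0,0,0.4],
)

```text
time: 8.48
position: [0.6049, 0.1398, 0.1592]
tool_rot: [0.997, -0.073, 0.001, -0.0]
ft_force: [0.6, 0.4, -1.3]
grip_width: 0.0278
```

Run:
```python
from h import *
goto(.605,.139,.152,-98.4)
snap('side','side4')
im=cv2.imread('pics/side4.png')[60:280,230:430];cv2.imwrite('pics/side4z.png',cv2.resize(im,None,fx=2.7,fy=2.7,interpolation=2))
```

```text
t 8.48 pos [0.6049 0.1398 0.1592] yaw -98.34 F [ 0.6  0.4 -1.3] q [ 0.05  0.6   1.51 -0.    1.04  1.76] w 0.0278
SHIFT [0.02 0.08 0.72] TURN [-0.03 -0.16  0.06]
```

View pics/side4z.png

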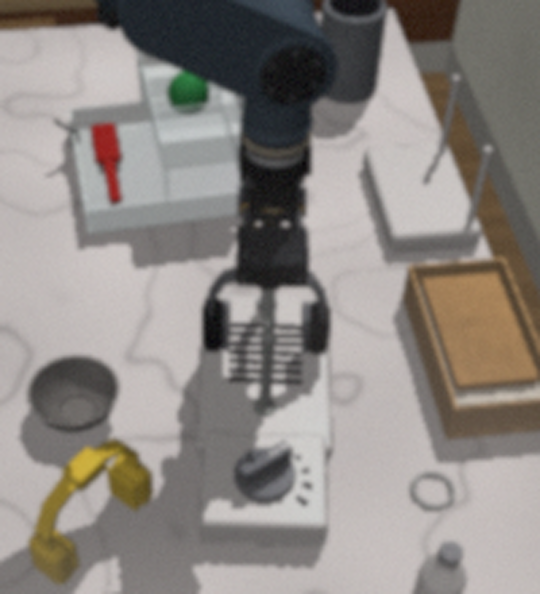

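The cups straddle the rail and the pad is just above it. I'll lower the last few millimetres slowly.

Request:
drive_tool(
  targets=[0,0,0.2,0,0,0,0,0,0.4,0,0,0,0,0,0.5,0,0,0,0,0,0.6,0,0,0,0,0,0.6,0,0,0,0,0,0.6,0,0,0],
)

```text
time: 9.03
position: [0.6039, 0.1397, 0.1517]
tool_rot: [0.997, -0.073, -0.0, 0.0]
ft_force: [-0.3, -0.4, -1.5]
grip_width: 0.0277
```

Request:
drive_tool(
  targets=[0,0,0.1,0,0,0,0,0,0.2,0,0,0,0,0,0.2,0,0,0,0,0,0.2,0,0,0],
)

```text
time: 9.37
position: [0.6039, 0.1397, 0.1515]
tool_rot: [0.997, -0.073, 0.0, 0.0]
ft_force: [-3.0, -0.8, 7.6]
grip_width: 0.0279
```

Request:
drive_tool(
  targets=[0,0,-0.1,0,0,0,0,0,-0.1,0,0,0,0,0,-0.1,0,0,0,0,0,-0.1,0,0,0,0,0,-0.1,0,0,0,0,0,-0.1,0,0,0,0,0,-0.1,0,0,0],
  grip=-0.2,
)

```text
time: 9.95
position: [0.6038, 0.1397, 0.1506]
tool_rot: [0.997, -0.073, -0.0, 0.0]
ft_force: [-0.2, 0.1, 0.2]
grip_width: 0.0518
```

Request:
drive_tool(
  targets=[0,0,-1,0,0,0,0,0,-3,0,0,0,0,0,-6,0,0,0,0,0,-9,0,0,0,0,0,-12,0,0,0,0,0,-14,0,0,0,0,0,-14,0,0,0,0,0,-14,0,0,0,0,0,-14,0,0,0],
)

```text
time: 10.7
position: [0.603, 0.1397, 0.2901]
tool_rot: [0.997, -0.073, -0.001, 0.0]
ft_force: [-0.1, -0.1, -0.6]
grip_width: 0.0524
```

Run:
```python
from h import *
goto(.574,-.058,.29,-98.4)
for n in('side','wrist'):snap(n,n+'5')
im=cv2.imread('pics/side5.png')[60:280,230:430];cv2.imwrite('pics/side5z.png',cv2.resize(im,None,fx=2.7,fy=2.7,interpolation=2))
```

```text
t 10.7 pos [0.603  0.1397 0.2901] yaw -98.34 F [-0.1 -0.1 -0.6] q [ 0.05  0.45  1.37 -0.    1.32  1.76] w 0.0524
SHIFT [-0.   19.98  0.02] TURN [0.02 0.1  0.06]
```

View pics/side5z.png

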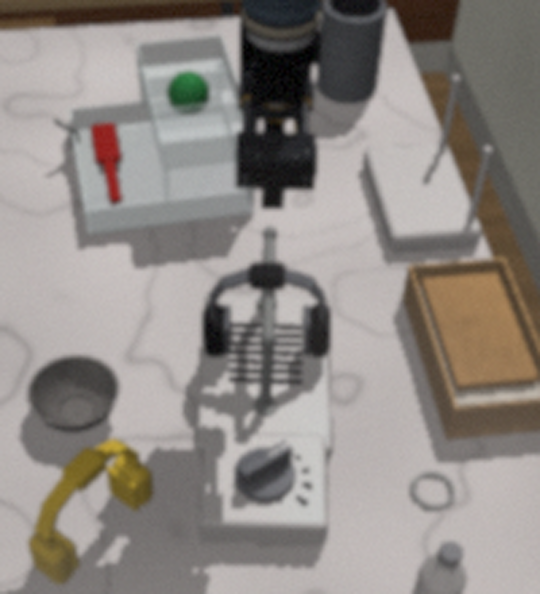

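View pics/wrist5.png

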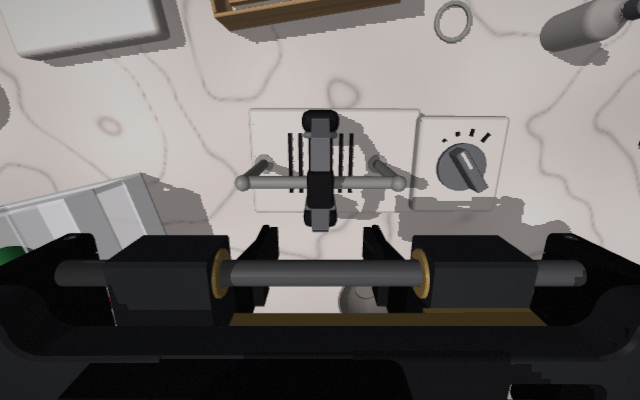

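The headset hangs centred on the rail with a cup on each side. The dial is at about (462,167) in the wrist view, pointer up and left at the shortest mark. Next I measure the grip bar.

Run:
```python
from h import *
for n in('top0','side0','wrist3','wrist5'):
    D=np.load(f'pics/{n}.npz');C=cam(n[:-1],D['p'],D['r']);P=cloud(C,D['d']);x,y,z=[P[...,i] for i in range(3)]
    near=np.hypot(x-.575,y+.057)<.055
    for lo,hi in((.075,.095),(.05,.058),(.04,.048)):
        m=(near&(z>lo)&(z<hi)).astype(np.uint8)
        k,l,s,c=cv2.connectedComponentsWithStats(m)
        if k<2: continue
        i=1+s[1:,4].argmax();q=P[l==i];r=cv2.minAreaRect((q[:,:2]*1000).astype(np.float32))
        print(n,lo,len(q),np.round(r[0],1),np.round(r[1],1),round(r[2],1),'zmed',np.median(q[:,2]).round(4))
    # housing
D=np.load('pics/wrist5.npz')
im=D['im'][100:220,400:520,::-1];cv2.imwrite('pics/dialz.png',cv2.resize(im,None,fx=5,fy=5,interpolation=2))
```

```text
top0 0.075 87 [574.  -57.8] [64.5 16.4] 27.8 zmed 0.0836
top0 0.05 83 [562.7 -47.2] [68.7 37.5] 51.2 zmed 0.054
top0 0.04 165 [557.5 -67. ] [ 66.6 108.3] 30.0 zmed 0.0443
side0 0.075 117 [575.5 -58. ] [63.4 17.8] 26.5 zmed 0.0814
side0 0.05 188 [573.7 -60.1] [61.6 66.5] 44.4 zmed 0.054
side0 0.04 476 [575.1 -56.7] [109.  105.6] 83.8 zmed 0.0445
wrist3 0.075 545 [576.4 -57.8] [63.6 16.4] 27.4 zmed 0.0818
wrist3 0.05 977 [577.1 -57.1] [64.8 66.8] 35.2 zmed 0.0539
wrist3 0.04 2282 [575.4 -56.8] [109.2 109.1] 79.7 zmed 0.0442
wrist5 0.075 627 [576.2 -57.9] [63.6 16.3] 27.5 zmed 0.0818
wrist5 0.05 1104 [577.3 -57.5] [64.4 67.1] 37.1 zmed 0.0539
wrist5 0.04 2562 [575.  -57.3] [109.1 109.4] 68.1 zmed 0.0442
```

View pics/dialz.png

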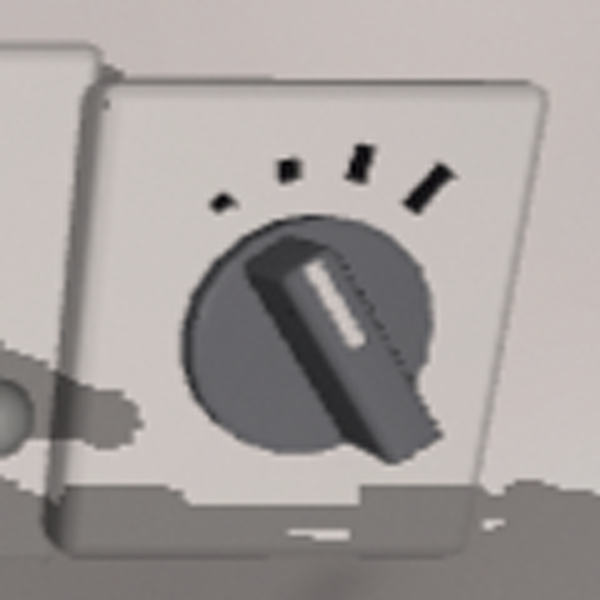

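Four views agree: dial axis (0.5755, -0.058), bar top about 0.082, bar at 27.4°. Now I move above it.

Run:
```python
from h import *
goto(.5757,-.058,.20,-62.6)
```

```text
t 10.8 pos [0.6027 0.1396 0.289 ] yaw -98.35 F [ 0.4 -0.8  0.6] q [ 0.05  0.46  1.37 -0.    1.32  1.76] w 0.052
SHIFT [ 0.23 19.94  8.92] TURN [-3.000e-02  2.200e-01 -3.575e+01]
```

Request:
drive_tool(
  targets=[0.2,2,0,0,0,-4,0.2,5,0,0,0,-9,0.2,8,0,0,0,-15,0.2,11,0,0,0,-21,0.2,14,0,0,0,-27,0.2,17,0,0,0,-32,0.2,19,0,0,0,-35,0.2,19.9,2,0,0,-35.7,0.2,19.9,5,0,0,-35.7,0.2,19.9,8,0,0,-35.7,0.2,19.9,8.9,0,0,-35.7,0.2,19.9,8.9,0,0,-35.7],
)

```text
time: 11.8
position: [0.5742, -0.0568, 0.1979]
tool_rot: [0.972, 0.236, -0.004, -0.002]
ft_force: [-1.0, -0.1, -0.4]
grip_width: 0.0521
```

Request:
drive_tool(
  targets=[0,0,0,0,0,0,0,0,0,0,0,0,0,0,0,0,0,0,0,0,0,0,0,0,0,0,0,0,0,0],
)

```text
time: 12.22
position: [0.5777, -0.0575, 0.2031]
tool_rot: [0.972, 0.237, 0.001, 0.001]
ft_force: [0.1, -0.8, 0.4]
grip_width: 0.0523
```

Run:
```python
from h import *
goto(.5757,-.058,.062,-62.6)
o,im,d=snap('wrist','wrist6')
goto(.5757,-.058,.062,-62.6)
D=np.load('pics/wrist6.npz');C=cam('wrist',D['p'],D['r']);P=cloud(C,D['d']);x,y,z=[P[...,i] for i in range(3)]
near=np.hypot(x-.575,y+.057)<.045
q=P[near&(z>.075)&(z<.09)];r=cv2.minAreaRect((q[:,:2]*1000).astype(np.float32));print(r,len(q))
```

```text
t 12.22 pos [ 0.5777 -0.0575  0.2031] yaw -62.63 F [ 0.1 -0.8  0.4] q [-0.29  0.49  1.57 -0.    1.08  0.8 ] w 0.0523
SHIFT [-0.23 -0.07 14.11] TURN [ 0.1  -0.1  -0.03]
t 12.27 pos [ 0.5775 -0.0574  0.2028] yaw -62.63 F [ 0.2  0.3 -0.5] q [-0.29  0.49  1.57 -0.    1.08  0.8 ] w 0.0524
SHIFT [-0.2  -0.05 14.08] TURN [ 0.08 -0.08 -0.03]
((576.43896484375, -57.6419563293457), (63.21895217895508, 15.159719467163086), 27.724775314331055) 893
```

View pics/wrist6.png

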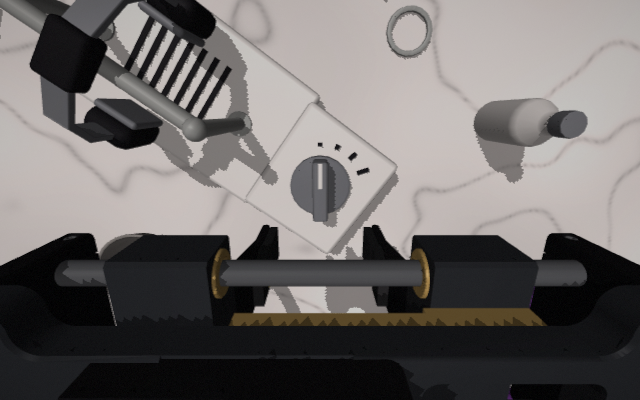

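The grip bar sits centred between the jaws at (320,188), pointer up at the first mark. Now I descend.

Request:
drive_tool(
  targets=[-0.1,0,2,0,0,0,-0.2,0,5,0,0,0,-0.2,0,8,0,0,0,-0.2,0,11,0,0,0,-0.2,0,12.5,0,0,0,-0.2,0,13.5,0,0,0,-0.2,0,14,0,0,0,-0.2,0,14.1,0,0,0,-0.2,0,14.1,0,0,0,-0.2,0,14.1,0,0,0,-0.2,0,14.1,0,0,0],
)

```text
time: 13.18
position: [0.5762, -0.0586, 0.0621]
tool_rot: [0.972, 0.236, 0.001, 0.001]
ft_force: [-0.3, -0.4, 0.3]
grip_width: 0.0522
```

Run:
```python
from h import *
goto(.5759,-.058,.0615,-62.5)
```

```text
t 13.18 pos [ 0.5762 -0.0586  0.0621] yaw -62.64 F [-0.3 -0.4  0.3] q [-0.29  0.69  1.67 -0.    0.77  0.8 ] w 0.0522
SHIFT [ 0.   -0.07  0.06] TURN [ 0.11 -0.11 -0.14]
```

Request:
drive_tool(
  targets=[0,0,0,0,0,0,0,0,0,0,0,0,0,0,0,0,0,0,0,0,0,0,0,0,0,0,0,0,0,0,0,0,0,0,0,0,0,0,0,0,0,0,0,0,0,0,0,0],
  grip=1,
  squeeze=45,
)

```text
time: 13.85
position: [0.5752, -0.0585, 0.0608]
tool_rot: [0.972, 0.237, -0.0, 0.0]
ft_force: [0.0, -0.2, -0.3]
grip_width: 0.0156
```

Run:
```python
from h import *
goto(.5759,-.058,.0615,-62.5)
snap('side','side7')
im=cv2.imread('pics/side7.png')[60:280,230:430];cv2.imwrite('pics/side7z.png',cv2.resize(im,None,fx=2.7,fy=2.7,interpolation=2))
```

```text
t 13.85 pos [ 0.5752 -0.0585  0.0608] yaw -62.63 F [ 0.  -0.2 -0.3] q [-0.29  0.69  1.68 -0.    0.77  0.8 ] w 0.0156
SHIFT [ 0.08 -0.01 -0.07] TURN [ 0.01  0.   -0.13]
```

View pics/side7z.png

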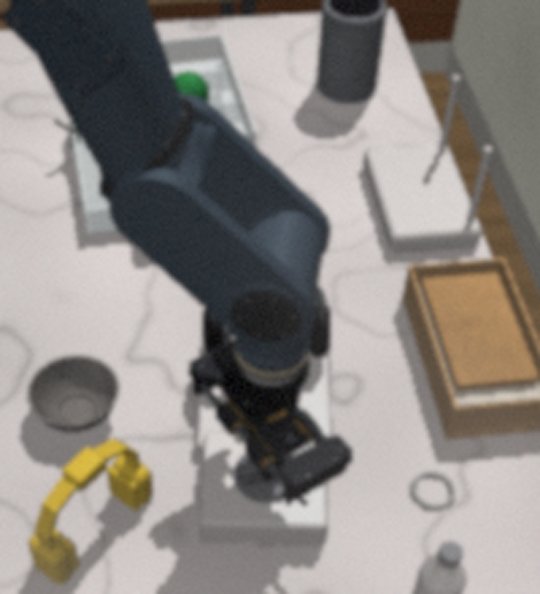

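Request:
drive_tool(
  targets=[0,0,0,0,0,3,0,0,0,0,0,6,0,0,0,0,0,9,0,0,0,0,0,12,0,0,0,0,0,15,0,0,0,0,0,18,0,0,0,0,0,20,0,0,0,0,0,20],
)

```text
time: 14.57
position: [0.5752, -0.0585, 0.0608]
tool_rot: [0.998, 0.064, -0.0, 0.0]
ft_force: [0.2, -1.3, -0.1]
grip_width: 0.0156
```

Run:
```python
from h import *
goto(.5759,-.058,.0615,-135)
print(robot.get_obs()['moment'])
```

```text
t 14.57 pos [ 0.5752 -0.0585  0.0608] yaw -82.67 F [ 0.2 -1.3 -0.1] q [-0.29  0.69  1.68 -0.    0.77  1.15] w 0.0156
SHIFT [ 0.07 -0.04 -0.07] TURN [ 1.000e-02 -0.000e+00  5.233e+01]
[-0.12787355  0.17749173  0.01980046]
```

Request:
drive_tool(
  targets=[0,0,0,0,0,3,0,0,0,0,0,6,0,0,0,0,0,10,0,0,0,0,0,14,0,0,0,0,0,18,0,0,0,0,0,22,0,0,0,0,0,26,0,0,0,0,0,29,0,0,0,0,0,30,0,0,0,0,0,30],
)

```text
time: 15.4
position: [0.5752, -0.0586, 0.0608]
tool_rot: [0.981, -0.196, 0.0, 0.0]
ft_force: [0.7, -1.1, -0.4]
grip_width: 0.016
```

Run:
```python
from h import *
goto(.5759,-.058,.0615,-135)
print(robot.get_obs()['moment'])
```

```text
t 15.4 pos [ 0.5752 -0.0586  0.0608] yaw -112.56 F [ 0.7 -1.1 -0.4] q [-0.29  0.69  1.68 -0.    0.77  1.67] w 0.016
SHIFT [ 0.04 -0.08 -0.07] TURN [ 2.000e-02 -1.000e-02  2.244e+01]
[-0.24045324  0.20217898  0.12669766]
```

Request:
drive_tool(
  targets=[0,0,0,0,0,3,0,0,0,0,0,7,0,0,0,0,0,11,0,0,0,0,0,15,0,0,0,0,0,19,0,0,0,0,0,22,0,0,0,0,0,23,0,0,0,0,0,23,0,0,0,0,0,23,0,0,0,0,0,23],
)

```text
time: 16.23
position: [0.5752, -0.0586, 0.0608]
tool_rot: [0.922, -0.387, 0.0, 0.0]
ft_force: [-0.6, -2.3, 0.4]
grip_width: 0.0159
```

Run:
```python
from h import *
goto(.5759,-.058,.0615,-135)
print(robot.get_obs()['moment'])
for n in('top','side','wrist'):snap(n,n+'8')
for n,(a,b,c,d) in dict(top8=(150,230,310,420),side8=(180,280,270,390)).items():
    im=cv2.imread(f'pics/{n}.png')[a:b,c:d];cv2.imwrite(f'pics/{n}z.png',cv2.resize(im,None,fx=5,fy=5,interpolation=2))
```

```text
t 16.23 pos [ 0.5752 -0.0586  0.0608] yaw -135.56 F [-0.6 -2.3  0.4] q [-0.29  0.69  1.68 -0.    0.77  2.07] w 0.0159
SHIFT [ 0.   -0.1  -0.07] TURN [ 0.02 -0.02 -0.56]
[-0.38621686  0.22103668  0.12865257]
```

View pics/top8.png

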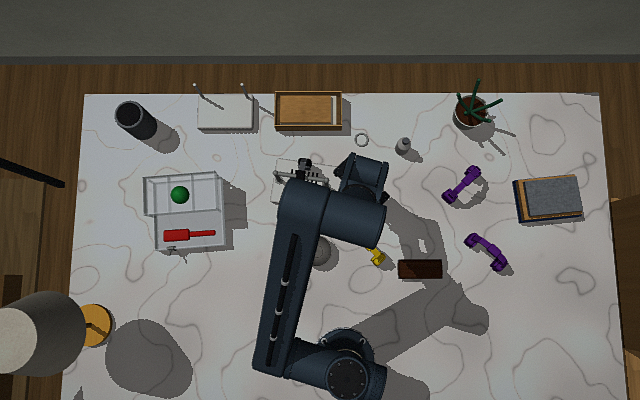

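View pics/side8z.png

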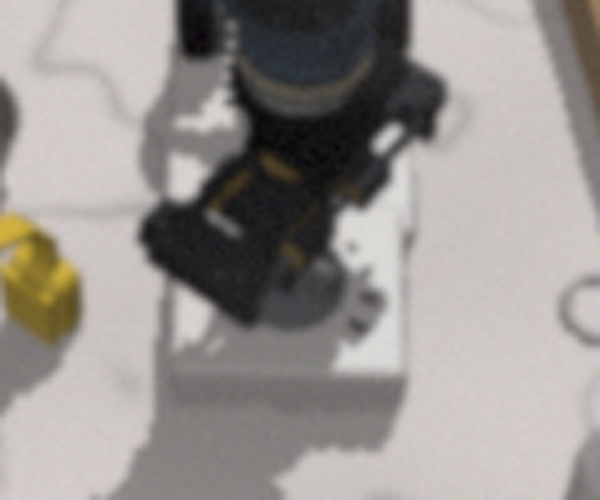

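View pics/wrist8.png

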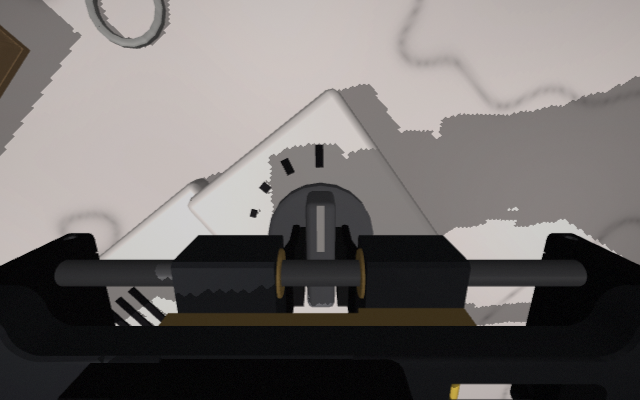

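The wrist view shows the pointer's white line at (320,228) in line with the longest mark at (319,155). I'll check this numerically, along with the headset.

Run:
```python
from h import *
D=np.load('pics/wrist8.npz');C=cam('wrist',D['p'],D['r']);im=D['im'].astype(int);P=cloud(C,D['d'])
g=im.mean(-1)
def ang(mask,z):
    v,u=np.nonzero(mask);X=np.array([onz(C,a,b,z)[:2] for a,b in zip(u,v)]);c=X.mean(0)
    w,V=np.linalg.eigh(np.cov((X-c).T));d=V[:,1];d*=np.sign(d[0]);return c,np.degrees(np.arctan2(d[1],d[0])),len(u)
m=np.zeros(g.shape,bool);m[202:255,312:328]=True
print('white line',ang(m&(g>110),.083))
m=np.zeros(g.shape,bool);m[138:172,308:330]=True
c,a,n=ang(m&(g<60),.045);print('3rd mark',c,a,n,'bearing from axis',np.degrees(np.arctan2(c[1]+.058,c[0]-.5757)))
m=np.zeros(g.shape,bool);m[190:305,300:342]=True;z=P[...,2]
q=P[m&(z>.075)&(z<.092)];print('bar',cv2.minAreaRect((q[:,:2]*1000).astype(np.float32)),len(q))
S=np.load('pics/top8.npz');Q=cloud(cam('top'),S['d'])
k=(abs(Q[...,0]-.6)<.12)&(Q[...,1]>.11)&(Q[...,1]<.17)&(Q[...,2]>.16)&(Q[...,2]<.18);print('headset top',k.sum(),Q[k].mean(0))
```

```text
white line (array([ 0.58860665, -0.07085899]), np.float64(-45.6141689993498), 322)
3rd mark [ 0.6121638  -0.09381801] -45.33214355358608 162 bearing from axis -44.48811462963694
bar ((576.3097534179688, -59.19642639160156), (22.83626937866211, 62.28364181518555), 46.85483932495117) 2480
headset top 98 [0.61104259 0.13853401 0.16793774]
```

Run:
```python
import cv2
im=cv2.imread('pics/top8.png')[140:240,260:400];cv2.imwrite('pics/top8z.png',cv2.resize(im,None,fx=5,fy=5,interpolation=2))
```

```text
(no output)
```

View pics/top8z.png

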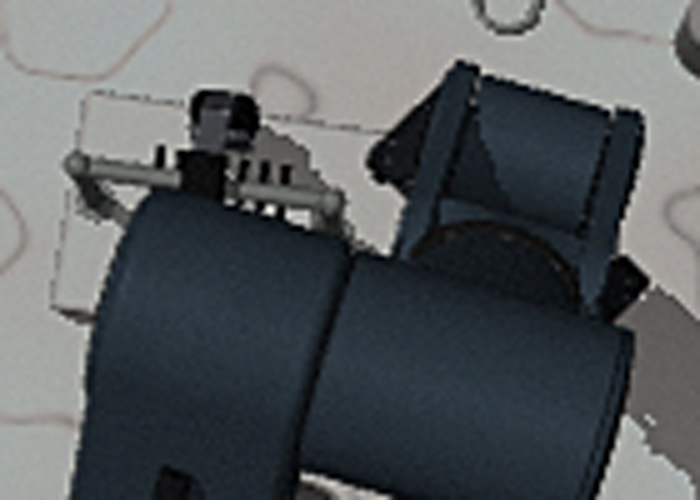

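The bar reads about 73° (1.27 rad), which is on the third mark and clear of the stop. The headset is still hanging. Handing in now.

```bash
python3 -c "
from rig import robot
print(robot.hand_in())"
```

```text
the job is handed in; nothing more can be done
None
```

The black headphones hang over the stand's rail, one ear cup on each side, released. The dial is turned clockwise to its third detent, and the gripper was still holding it there at hand-in, about 16.4 s in.

- **Headphones:** after I let go and backed off, the side and wrist views showed the pad resting near the middle of the rail. In the last top view they were still there, partly hidden by the arm. The measured top of the pad was 0.168 m, against 0.170 m expected.
- **Dial:** the pointer's white line reads −45.6° against the third mark's −45.3° (its direction from the dial axis is −44.5°). That puts the dial at about 1.27 rad, with the detent at 1.26 and the hard stop at 1.34. Grip width held at 15.9 mm under a 45 N squeeze.
- **Forces:** the highest wrist force I read was about 8 N, when the pad touched the rail.
- **Disagreements:** the camera views differed by about 2 mm on the headphones and on the rail. A depth-based fit of the bar, with the fingers partly in it, came out about 2° different in angle; I trusted the white line. The first wrist picture was taken while the arm was still settling.
- **Not checked:** the gripper's clearance to the rail's near post was about 4 mm on paper. I did not measure it directly, but no contact force showed during the turn.

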